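Close the bellows mould and weigh it down

ROBOT

A 6-joint arm with a two-finger parallel gripper is mounted at the origin on the work surface. World frame = base frame: x ahead of the robot, y to its left, z up, the work surface at z = 0. Lengths are in m, angles in degrees, forces in N, time in s.
With the tool pointing down it reaches from about 0.425 to 0.95 m from the base axis. Payload 14.7 kg.
Tool frame: the origin (TCP) lies midway between the tips of the shut fingers; the grasp point (between the pads) lies manip.pinch_z behind it (manip.pinch_z is the distance from the TCP to the grasp point, in m); z points along the fingers, y is the direction in which the jaws open and shut (so a half turn about z gives the same grasp; the last joint's range is limited). The gripper opens to 85 mm and grips with 20 to 120 N. Pads are 22 mm wide; open, the fingers measure 114 mm over their backs; the gripper's body (76 mm by 85 mm) begins 54 mm behind the grasp point. The pads swing forward as they close: fully open they stand 13 mm farther back than shut.
Start: joints at [-78.816, 27.513, 91.461, -0, 61.026, -2.67], TCP at [0.156, -0.631, 0.231] pointing down, gripper open.
Joint ranges: [-157.49, 157.49], [-46.99, 117.5], [13.45, 153.17], [-89.5, 269.5], [5.16, 153.95], [-167.48, 167.48]. Speed limits (degrees/s): [108.29, 108.29, 136.94, 172.46, 172.46, 172.46].

INTERFACE

Orientations are given as a 3x3 rotation matrix whose columns are the frame's x, y, z axes.
In Python, from workcell import manip, vision, job gives the robot as it stands.
- The arm moves only by the shell command python3 -m pendant 'ROWS' [OPENING] [FORCE]. ROWS is JSON, a list of rows, each a list of 6 numbers: the shift along the tool's x, y, z each as a share of 40 mm, from -1 to 1, then the turn, a rotation vector about the tool's x, y, z each as a share of 0.15 rad, from -1 to 1. A call has exactly 10 rows; each row shifts and turns the pose as measured when the row begins, along the tool's axes as they then stand; what a row does not reach is not made up. A row lasts 1/8 s, in which the tool goes at most 62.5 mm and 10.7 degrees, less where a joint would pass 70% of its speed; a pose out of reach is approached as far as the arm can. A call with a number of a shift or a turn outside -1 to 1 is refused whole. A call with a gripper value outside its range is refused whole. OPENING is the finger opening in mm, from 0 to 85.4, set as the call begins (- or left out, the last holds). The fingers move at their own pace and stop on an object; FORCE is the grip in N (left out, the last holds). Time passes only in rows, so rows that do not move let the fingers close, or fill a call up. It gives the time, the measured TCP pose, the force and the opening at its end, in the units of the state.
- manip.get_state(): the state, without advancing time (a new reading comes with each control period).
- vision.snapshot(name): name is "scene" or "top"; returns (picture, depth): 400x640x3 uint8, red, green, blue; 400x640 float32, m along the optical axis (not along the pixel's ray), 0 where there is no reading.
- vision.camera_info(name): a dict with "K" (3x3 intrinsics, pixels), "R" (3x3) and "t" (3): a world point X has camera coordinates R X + t. Camera axes: x right, y down, z forward; pixel columns grow to the right and rows downward; lengths in m; the calibration is good to about 2 mm. A picture is of the moment at which its call begins. camera_info takes no time and is no camera call.
- job.sign_off(): hands the job in, once; it reports no verdict.
The state is a dict: "clock": time; "q": joint angles; "qvel": joint speeds; "tau": joint torques, N m; "position": TCP position; "ee_rot": TCP orientation; "ft_force": force on the tool from outside, world axes, zero at the start; "moment": the same for the moment, N m; "finger_gap": opening from 0.0 (shut) to 1.0 (fully open).
Only numpy, scipy, OpenCV 4.12 (cv2) and the standard library are available. Lean on these libraries where they do the work, as an engineer would, in place of code of your own. Each camera call takes 0.05 s, during which the arm holds its last target.

TASK

Close the wooden bellows mould: lower its upper half onto the lower half so that the fins interlace, fully home, ends and sides lined up. Then take the end weight (the one against the red stop) from the sloped rack, so that the next ones roll down, and lay it centred along the trough on top of the closed mould. Set things down rather than dropping them, and leave the tape, jar and awl where they are.

Things in the scene. Friction and masses are not known exactly. Their poses are not given: they have to be found in the camera images.
- mould: Lower mould half, light wood, fixed; place and yaw vary. Origin: centre of its underside, on the table; z up. Base plate 130 (x) by 116 (y) by 12 thick; on it 5 upright round-topped fins along its x, 120 long, 8 thick, centred at y = -48, -24, 0, 24, 48, tops 40 above the origin; gaps between them 16 wide. Same after a half turn.
- mould_home (a point): Point on the lower half where the cap's origin lies when closed: 12 above the mould's origin (cap's fin tips on the base plate), axes as the mould's. The cap's x is then along the mould's x, either way round, each cap fin in a gap with 3 mm clearance on either side.
- cap: Upper mould half, mid-brown wood, dark saddle on top; loose, about 0.25 kg, starts standing on its fins on the table. Origin: centre of the plane of its fin tips; z up. 4 downward round-nosed fins along x, 110 long, 10 thick, 30 tall, at y = -36, -12, 12, 36; over them a plate 110 (x) by 96 (y), z = 30 to 42. Same after a half turn.
- cap_trough (a point): Where the weight's centre lies when it rests in the saddle's trough: 94 above the cap's origin, axes as the cap's. The saddle (also the grip) is a block 42 (x) by 34 (y), z = 42 to 72 over the cap's origin; ridges 7 thick on its x edges rise to z = 80, leaving a trough 28 wide along y.
- rack: Sloped grey rack with a red stop lip, fixed; stands left or right of the mould (cap on the other side), yaw varies. Origin: on the table under the centre of the end weight; z up. Track 34 wide (y), 28 above the table there, rises at 0.175 rad to its +x; centre ridge 8 wide, 5 high in the weights' grooves; lip 16 high at the low -x end. Sides open.
- rack_stop (a point): Centre of a weight lying against the stop, 48 above the table.
- rack_second (a point): Centre of a weight lying second in the row, touching the first (40 mm up the slope).
- weight1: The end weight, against the stop: brass roller, diameter 40, 54 long along its y, with a dark groove 12 wide, diameter 26, round its middle; about 0.5 kg. Origin at its centre; y is its axis (parallel to the rack's y at first), flat ends at y = +-27, overhanging the track by 10 on either side. In the trough its axis is along the cap's y.
- weight2: Second weight in the row, same as weight1; rolls to the stop when weight1 is lifted away.
- weight3: Third weight in the row, same as weight1.
- tape: Bystander: yellow roll of tape, diameter 60, 22 high; origin at the centre of its underside.
- jar: Bystander: amber jar with black cap, diameter 56, 70 high; origin at the centre of its underside.
- awl: Bystander: awl about 150 long with a dark wooden handle, lying on the table; origin under it.
Things that resemble listed ones, but are neither listed nor needed, are in the scene too. Several things look just like the mould: the one meant starts farthest to the robot's left.

How it is judged:
By the outcome, as a careful person would: the job done as asked, in the order asked, and still so for the second after the job is handed in, with the robot touching nothing.
It also fails if it takes over 72 s, if anything falls off the work surface, if the arm or the gripper's body presses on something with over 40 N, if the wrist force passes 120 N, or if a joint passes its speed limit or range.

## Working session

There is one attempt and no reset: what is moved stays moved. The work goes in short steps, Python scripts to look and compute and a shell command to move; the robot and the scene stay as the last step left them, time stands still between calls to the robot, and variables do not carry over. Pictures are saved under pics/ and viewed, and the job is handed in when it is done.

```bash
ls; mkdir -p pics; python3 - <<'E'
from workcell import manip, vision, job
import cv2,numpy as np
for n in ("scene","top"):
    p,d=vision.snapshot(n)
    cv2.imwrite(f"pics/{n}0.png",p[:,:,::-1]); np.save(f"{n}0.npy",d)
    i=vision.camera_info(n); print(n,i)
s=manip.get_state(); print(s, manip.pinch_z)
E
```

```text
pics
scene {'K': array([[422.80341891,   0.        , 317.68962856],
       [  0.        , 422.80341891, 193.59003587],
       [  0.        ,   0.        ,   1.        ]]), 'R': array([[-0.15922091,  0.98722406,  0.00611178],
       [ 0.74677171,  0.12448507, -0.65332647],
       [-0.64574044, -0.09945913, -0.75705163]]), 't': array([ 0.13678259, -0.35785555,  1.56635378])}
top {'K': array([[362.43932027,   0.        , 319.15803598],
       [  0.        , 362.43932027, 200.14639177],
       [  0.        ,   0.        ,   1.        ]]), 'R': array([[ 0.00392667, -0.99996263, -0.00770233],
       [-0.99007671, -0.00280563, -0.14049999],
       [ 0.14047312,  0.0081776 , -0.99005072]]), 't': array([-0.04496081,  0.57763456,  0.89519228])}
{'clock': 0.1, 'q': array([-7.88151853e+01,  2.75471325e+01,  9.14880380e+01,  9.72210758e-04,
        6.10232296e+01, -2.67013051e+00]), 'qvel': array([ 0.05751232, -0.09564159, -0.11690157, -0.18620188, -0.02553485,
        0.00064713]), 'tau': array([ 1.71626813e-03, -9.52255797e+01, -4.31039608e+01, -1.36562983e-05,
        5.35456886e-03,  3.87564216e-05]), 'position': array([ 0.15561242, -0.63076015,  0.23074036]), 'ee_rot': array([[ 9.70907062e-01,  2.39456559e-01, -1.83150881e-04],
       [ 2.39456621e-01, -9.70906546e-01,  1.00279413e-03],
       [ 6.23032430e-05, -1.01747660e-03, -9.99999480e-01]]), 'ft_force': array([0.38568228, 1.23014085, 0.35855143]), 'moment': array([ 0.01056254, -0.01238432,  0.05312626]), 'finger_gap': 0.9977202738902414} 0.0187
```

View pics/top0.png

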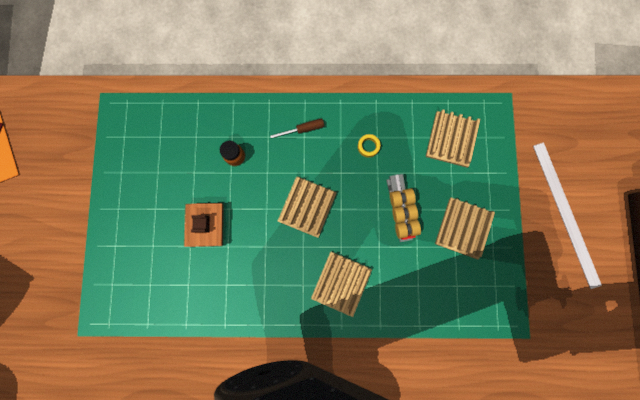

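View pics/scene0.png

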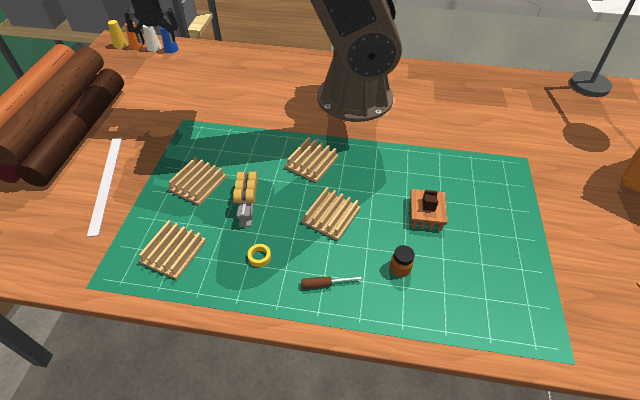

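Candidates for the mould in the top view: (307,206), (341,283), (454,138) and (465,228). The leftmost for the robot, with largest y, is (307,206). The cap is at (204,224), and the end weight sits at (406,229) next to the red stop at (406,238). I'll take close crops and metric measurements next.

```bash
cat > h.py <<'E'
from workcell import manip, vision, job
import cv2,numpy as np
def cloud(n,d):
    i=vision.camera_info(n);K,R,t=i["K"],i["R"],i["t"]
    v,u=np.mgrid[0:400,0:640].astype(float)
    P=np.stack([(u-K[0,2])/K[0,0]*d,(v-K[1,2])/K[1,1]*d,d],-1)
    return (P-t)@R      # HxWx3 world
def pix(n,X):
    i=vision.camera_info(n);c=np.atleast_2d(X)@i["R"].T+i["t"]
    return (c/c[:,2:])@i["K"].T[:, :2]
def atz(n,u,v,z):
    i=vision.camera_info(n);K,R,t=i["K"],i["R"],i["t"]
    r=R.T@np.array([(u-K[0,2])/K[0,0],(v-K[1,2])/K[1,1],1]);o=-R.T@t
    return o+r*(z-o[2])/r[2]
E
python3 - <<'E'
from h import *
T=cv2.imread("pics/top0.png");d=np.load("top0.npy");W=cloud("top",d)
S=cv2.imread("pics/scene0.png");ds=np.load("scene0.npy");WS=cloud("scene",ds)
for u,v in [(307,206),(341,283),(454,138),(465,228),(204,224),(406,229),(369,145),(232,150),(298,130),(120,120),(250,300),(500,310)]:
    print((u,v),W[v,u].round(4))
def crop(I,c0,r0,c1,r1,k): return cv2.resize(I[r0:r1,c0:c1],None,fx=k,fy=k,interpolation=cv2.INTER_CUBIC)
a=crop(T,170,160,350,260,4); cv2.imwrite("pics/c1.png",a)
b=crop(T,370,160,510,260,5); cv2.imwrite("pics/c2.png",b)
b=crop(S,220,130,460,250,3); cv2.imwrite("pics/c3.png",b)
E
```

```text
(307, 206) [ 0.5625 -0.0117  0.0404]
(341, 283) [ 0.3686 -0.0986  0.0382]
(454, 138) [ 0.7452 -0.3991  0.0381]
(465, 228) [ 0.5081 -0.4198  0.0274]
(204, 224) [0.513  0.2427 0.0694]
(406, 229) [ 0.5025 -0.2586  0.0668]
(369, 145) [ 7.373e-01 -1.793e-01 -3.000e-04]
(232, 150) [ 0.4463 -0.0507  0.9671]
(298, 130) [0.7735 0.0155 0.0182]
(120, 120) [0.8076 0.5139 0.0017]
(250, 300) [ 3.21e-01  1.36e-01 -3.00e-04]
(500, 310) [ 0.2994 -0.5088  0.0011]
```

View pics/c1.png

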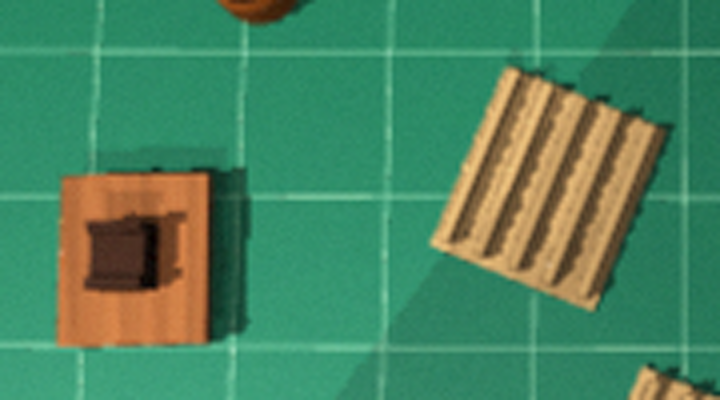

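View pics/c2.png

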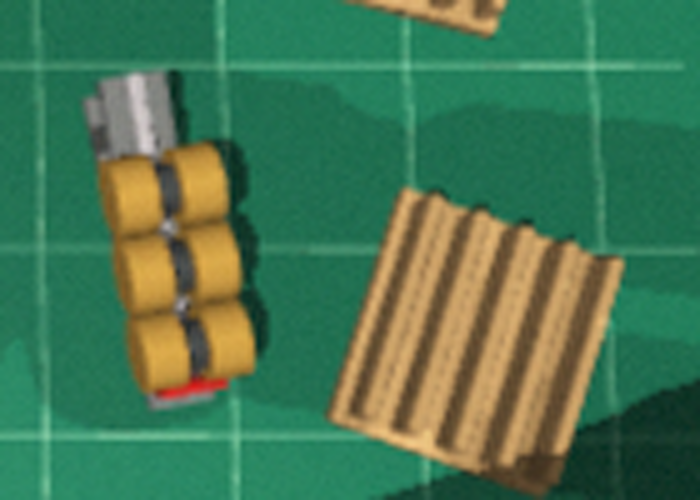

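View pics/c3.png

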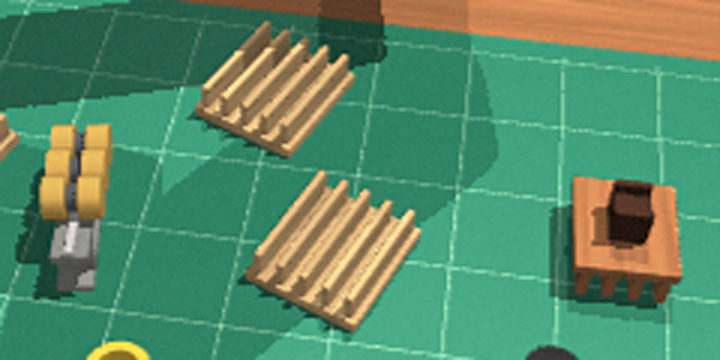

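```bash
cat > fit.py <<'E'
from h import *
from scipy.optimize import minimize
def box(cx,cy,lx,ly,z0,z1):
    return np.array([[cx+a*lx/2,cy+b*ly/2,z] for a in(-1,1) for b in(-1,1) for z in(z0,z1)])/1000
def fin(cy,lx,t,z0,z1,up):
    # round ended fin
    r=t/2; pts=[]
    for x in(-lx/2,lx/2):
        for a in np.linspace(0,np.pi,7):
            zc=z1-r if up else z0+r
            pts.append([x,cy+r*np.cos(a),zc+(r if up else -r)*np.sin(a)])
        for s in(-r,r): pts.append([x,cy+s,z0 if up else z1])
    return np.array(pts)/1000
MOULD=[box(0,0,130,116,0,12)]+[fin(y,120,8,12,40,True) for y in(-48,-24,0,24,48)]
CAPB=[fin(y,110,10,0,30,False) for y in(-36,-12,12,36)]+[box(0,0,110,96,30,42)]
CAPS=[box(0,0,42,34,42,72),box(17.5,0,7,34,72,80),box(-17.5,0,7,34,72,80)]
def cyl(c,Ry,r=20,L=54):
    t=np.linspace(0,2*np.pi,40); return np.array([c+Ry@np.array([r*np.cos(a)/1000,s*L/2000,r*np.sin(a)/1000]) for a in t for s in(-1,1)])
def rz(a): c,s=np.cos(a),np.sin(a); return np.array([[c,-s,0],[s,c,0],[0,0,1]])
SS=8
def render(n,parts,win):
    c0,r0,c1,r1=win
    m=np.zeros(((r1-r0)*SS,(c1-c0)*SS),np.uint8)
    for P in parts:
        p=(pix(n,P)-[c0-.5,r0-.5])*SS-.5
        h=cv2.convexHull(np.round(p*16).astype(np.int32))
        cv2.fillConvexPoly(m,h,255,cv2.LINE_AA,4)
    return cv2.resize(m,(c1-c0,r1-r0),interpolation=cv2.INTER_AREA)/255.
def fitpose(views,parts,x0,z=0.,s=(0.008,0.008,0.08)):
    # views: list of (name,mask(float),win)
    def tr(p): return [P@rz(p[2]).T+[p[0],p[1],z] for P in parts]
    def f(q):
        p=np.array(x0)+q*np.array(s); e=0
        for n,m,w in views: e+=np.abs(render(n,tr(p),w)-m[w[1]:w[3],w[0]:w[2]]).sum()
        return e
    best=None
    for st in ([0,0,0],[.5,.5,.5],[-.5,-.3,-.5],[.4,-.4,-1],[-.4,.4,1]):
        sim=np.array([st]+[np.array(st)+np.eye(3)[i] for i in range(3)])
        r=minimize(f,st,method="Nelder-Mead",options=dict(initial_simplex=sim,xatol=.005,fatol=.05,maxiter=200))
        if best is None or r.fun<best.fun: best=r
    p=np.array(x0)+best.x*np.array(s); return p,best.fun
E
python3 - <<'E'
from fit import *
I={n:cv2.imread(f"pics/{n}0.png") for n in("top","scene")}
def soft(n,img):  # not-green mask: R-G excess
    b,g,r=[img[...,k].astype(float) for k in range(3)]
    return r-g
for n in I:
    e=soft(n,I[n])
    pts={'top':[(307,206),(290,200),(300,235),(204,235),(190,210),(215,245),(200,222),(260,200),(250,280),(320,240)],'scene':[(330,215),(310,218),(429,215),(428,200),(350,280),(380,180)]}[n]
    for u,v in pts: print(n,(u,v),I[n][v,u][::-1],e[v,u])
E
```

```text
top (307, 206) [167 131  83] 36.0
top (290, 200) [155 119  76] 36.0
top (300, 235) [ 46 131  97] -85.0
top (204, 235) [200 121  67] 79.0
top (190, 210) [198 121  70] 77.0
top (215, 245) [180 126  80] 54.0
top (200, 222) [78 50 36] 28.0
top (260, 200) [ 46 144 107] -98.0
top (250, 280) [ 64 165 128] -101.0
top (320, 240) [ 43 127  94] -84.0
scene (330, 215) [140 113  78] 27.0
scene (310, 218) [221 177 122] 44.0
scene (429, 215) [194 125  79] 69.0
scene (428, 200) [93 60 46] 33.0
scene (350, 280) [ 76 114  98] -38.0
scene (380, 180) [ 50 135 102] -85.0
```

```bash
cat >> fit.py <<'E'
def wood(img):
    f=img.astype(float); r=f[...,2]/(f[...,2]+f[...,1]+1e-3)
    return np.clip((r-.30)/(.52-.30),0,1)
def brass(img):
    f=img.astype(float); r=f[...,2]/(f[...,2]+f[...,1]+1e-3); y=f[...,0]/(f[...,1]+1)
    return np.clip((r-.40)/(.52-.40),0,1)
def isolate(m,win,seed):
    b=np.zeros_like(m,np.uint8);c0,r0,c1,r1=win;b[r0:r1,c0:c1]=(m[r0:r1,c0:c1]>.15)
    _,l=cv2.connectedComponents(b); k=l[seed[1],seed[0]]
    return m*cv2.dilate((l==k).astype(np.uint8),np.ones((3,3)))
E
python3 - <<'E'
from fit import *
I={n:cv2.imread(f"pics/{n}0.png") for n in("top","scene")}
M={n:wood(I[n]) for n in I}
wm={'top':(268,168,348,246),'scene':(292,178,372,250)}
sm={'top':(307,206),'scene':(330,215)}
wc={'top':(172,190,236,260),'scene':(400,180,458,240)}
sc={'top':(204,237),'scene':(420,200)}
for nm,w,s,parts,x0 in (("mould",wm,sm,MOULD,(.562,-.012,-.4)),("cap",wc,sc,CAPB+CAPS,(.51,.24,0))):
    V={n:(n,isolate(M[n],w[n],s[n]),w[n]) for n in w}
    for k in (["top"],["scene"],["top","scene"]):
        p,e=fitpose([V[n] for n in k],parts,x0)
        print(nm,k,p[:2].round(4),np.degrees(p[2]).round(2),round(e,1),[V[n][1].sum() for n in k])
E
```

```text
mould ['top'] [ 0.5653 -0.0099] -22.0 52.0 [np.float64(2199.778286174368)]Traceback (most recent call last):
  File "<stdin>", line 11, in <module>
  File "fit.py", line 39, in fitpose
    r=minimize(f,st,method="Nelder-Mead",options=dict(initial_simplex=sim,xatol=.005,fatol=.05,maxiter=200))
    res = _minimize_neldermead(fun, x0, args, callback, bounds=bounds,
                               **options)
    fxr = func(xr)
    fx = function(np.copy(x), *(wrapper_args + args))
  File "fit.py", line 34, in f
    for n,m,w in views: e+=np.abs(render(n,tr(p),w)-m[w[1]:w[3],w[0]:w[2]]).sum()
                                  ~~~~~~^^^^^^^^^^^
  File "fit.py", line 25, in render
    p=(pix(n,P)-[c0-.5,r0-.5])*SS-.5
       ~~~^^^^^
  File "h.py", line 9, in pix
    i=vision.camera_info(n);c=np.atleast_2d(X)@i["R"].T+i["t"]
ValueError: time passes only in moves, steps and waits
```

```bash
python3 - <<'E'
from h import *
T=cv2.imread("pics/top0.png");d=np.load("top0.npy");W=cloud("top",d)
S=cv2.imread("pics/scene0.png");ds=np.load("scene0.npy");WS=cloud("scene",ds)
# rack region cloud
for n,w,win in(("top",W,(380,165,425,245)),("scene",WS,(225,165,265,235))):
    c0,r0,c1,r1=win; img=(T if n=="top" else S)[r0:r1,c0:c1].reshape(-1,3).astype(float); P=w[r0:r1,c0:c1].reshape(-1,3)
    hsv=cv2.cvtColor((T if n=="top" else S)[r0:r1,c0:c1],cv2.COLOR_BGR2HSV).reshape(-1,3)
    br=(hsv[:,0]>12)&(hsv[:,0]<30)&(hsv[:,1]>110)&(P[:,2]>.035)&(P[:,2]<.1)
    Q=P[br]; print(n,len(Q),Q.min(0),Q.max(0),Q.mean(0))
    (c,sz,a)=cv2.minAreaRect(Q[:,:2].astype(np.float32)); print(c,sz,a)
cv2.imwrite("pics/c4.png",cv2.resize(S[160:240,215:275],None,fx=7,fy=7,interpolation=cv2.INTER_CUBIC))
cv2.imwrite("pics/c5.png",cv2.resize(T[168:248,380:430],None,fx=7,fy=7,interpolation=cv2.INTER_CUBIC))
E
```

```text
top 968 [ 0.48072199 -0.29465771  0.03574077] [ 0.60303251 -0.2222451   0.08426507] [ 0.54255404 -0.25712527  0.06753548]
(0.5448035001754761, -0.25962576270103455) (0.12055069208145142, 0.055548083037137985) 10.929579734802246
scene 554 [ 0.48730385 -0.29189678  0.03808193] [ 0.60710654 -0.22116716  0.08596881] [ 0.55765742 -0.25393172  0.0697677 ]
(0.5457320213317871, -0.2580394148826599) (0.1172710582613945, 0.054962772876024246) 10.130010604858398
```

View pics/c4.png

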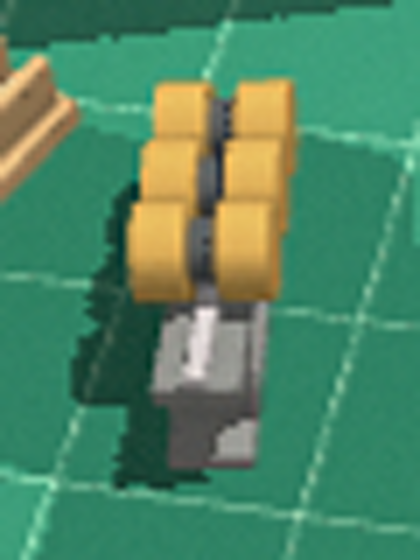

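View pics/c5.png

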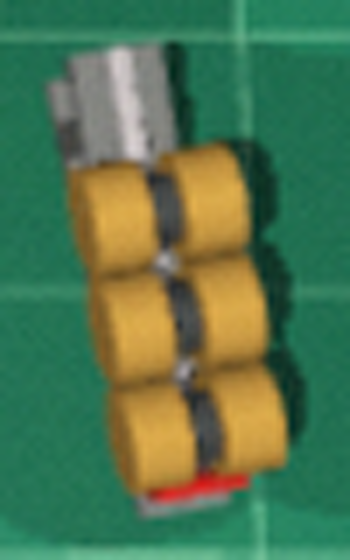

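```bash
python3 - <<'E'
from workcell import vision
import pickle
pickle.dump({n:vision.camera_info(n) for n in("top","scene")},open("cam.pkl","wb"))
s=open("h.py").read().replace("import cv2,numpy as np\n","import cv2,numpy as np,pickle,os\nCAM=pickle.load(open('cam.pkl','rb'))\n").replace('vision.camera_info(n)','CAM[n]')
open("h.py","w").write(s)
E
cat >> fit.py <<'E'
sl=.175
def weights(n=3):
    return [cyl(np.array([.04*np.cos(sl)*k,0,.048+.04*np.sin(sl)*k]),np.eye(3)) for k in range(n)]
E
cat > f1.py <<'E'
from fit import *
I={n:cv2.imread(f"pics/{n}0.png") for n in("top","scene")}
M={n:wood(I[n]) for n in I}
wm={'top':(268,168,348,246),'scene':(292,178,372,250)}
sm={'top':(307,206),'scene':(330,215)}
wc={'top':(172,190,236,260),'scene':(400,180,458,240)}
sc={'top':(204,237),'scene':(420,200)}
for nm,w,s,parts,x0 in (("mould",wm,sm,MOULD,(.562,-.012,-.4)),("cap",wc,sc,CAPB+CAPS,(.51,.24,0))):
    V={n:(n,isolate(M[n],w[n],s[n]),w[n]) for n in w}
    for k in (["top"],["scene"],["top","scene"]):
        p,e=fitpose([V[n] for n in k],parts,x0)
        print(nm,k,p[:2].round(4),np.degrees(p[2]).round(2),round(e,1),[V[n][1].sum().round() for n in k])
w={'top':(380,180,430,248),'scene':(225,163,268,210)}
V={}
for n in w:
    f=I[n].astype(float);b,g,r=f[...,0],f[...,1],f[...,2]
    m=wood(I[n])*((r/(r+g+1))<.66)
    hsv=cv2.cvtColor(I[n],cv2.COLOR_BGR2HSV); m=m*(hsv[...,1]>60)
    # fill groove
    mm=np.maximum(m,cv2.morphologyEx(((hsv[...,0]>12)&(hsv[...,0]<30)&(hsv[...,1]>100)).astype(np.uint8),cv2.MORPH_CLOSE,np.ones((1,7)))*1.0)
    V[n]=(n,mm,w[n])
    c0,r0,c1,r1=w[n];cv2.imwrite(f"pics/mask_{n}.png",cv2.resize((mm[r0:r1,c0:c1]*255).astype(np.uint8),None,fx=6,fy=6,interpolation=0))
for k in (["top"],["scene"],["top","scene"]):
    p,e=fitpose([V[n] for n in k],weights(),(.5,-.265,.18))
    print("rack",k,p[:2].round(4),np.degrees(p[2]).round(2),round(e,1))
E
python3 f1.py
```

```text
mould ['top'] [ 0.5653 -0.0099] -22.0 52.0 [np.float64(2200.0)]
mould ['scene'] [ 0.5643 -0.0096] -22.01 81.5 [np.float64(1854.0)]
mould ['top', 'scene'] [ 0.5648 -0.0097] -22.0 140.4 [np.float64(2200.0), np.float64(1854.0)]
cap ['top'] [0.5146 0.2551] 1.46 32.6 [np.float64(1709.0)]
cap ['scene'] [0.5141 0.2563] 1.07 84.3 [np.float64(1365.0)]
cap ['top', 'scene'] [0.5144 0.2554] 1.71 136.6 [np.float64(1709.0), np.float64(1365.0)]
rack ['top'] [ 0.5051 -0.2665] 10.51 72.8
rack ['scene'] [ 0.5041 -0.2662] 10.23 43.6
rack ['top', 'scene'] [ 0.5046 -0.2664] 10.49 120.1
```

```bash
cat > plan.py <<'E'
import sys,numpy as np
from workcell import manip
from scipy.spatial.transform import Rotation as Ro
np.set_printoptions(suppress=True,precision=3)
def plan(wps):
    """wps: list of (x,y,z,yaw_deg of tool x,nrows); prints tool-frame rows from present pose"""
    s=manip.get_state();p=s["position"];R=s["ee_rot"]
    print("t %.2f pos %s yaw %.2f gap %.1fmm F %s q %s"%(s["clock"],p.round(4),np.degrees(np.arctan2(R[1,0],R[0,0])),s["finger_gap"]*85.4,s["ft_force"].round(1),s["q"].round(0)))
    for x,y,z,yaw,n in wps:
        c,si=np.cos(np.radians(yaw)),np.sin(np.radians(yaw))
        Rt=np.array([[c,si,0],[si,-c,0],[0,0,-1.]]);d=(np.array([x,y,z])-p)/n
        w=Ro.from_matrix(R.T@Rt).as_rotvec()/n
        for k in range(n):
            print((R.T@d/.04).round(2).tolist(),(w/.15).round(3).tolist())
            R=R@Ro.from_rotvec(w).as_matrix()
        p=np.array([x,y,z]);R=Rt
if __name__=="__main__":
    plan([tuple(float(v) if i<4 else int(v) for i,v in enumerate(a.split(","))) for a in sys.argv[1:]])
E
python3 plan.py .50,-.28,.23,8,12 .5144,.2555,.2,1.5,14
```

```text
t 0.10 pos [ 0.156 -0.631  0.231] yaw 13.85 gap 85.2mm F [0.4 1.2 0.4] q [-79.  28.  91.   0.  61.  -3.]
[0.87, -0.54, 0.0] [-0.001, -0.0, 0.057]
[0.87, -0.55, 0.0] [-0.001, -0.0, 0.057]
[0.86, -0.55, 0.0] [-0.001, -0.0, 0.057]
[0.86, -0.56, 0.0] [-0.001, -0.0, 0.057]
[0.85, -0.57, 0.0] [-0.001, -0.0, 0.057]
[0.85, -0.57, 0.0] [-0.001, -0.0, 0.057]
[0.84, -0.58, 0.0] [-0.001, -0.0, 0.057]
[0.84, -0.59, 0.0] [-0.001, -0.0, 0.057]
[0.83, -0.6, 0.0] [-0.001, -0.0, 0.057]
[0.83, -0.6, 0.0] [-0.001, -0.0, 0.057]
[0.82, -0.61, 0.0] [-0.001, -0.0, 0.057]
[0.82, -0.62, 0.0] [-0.001, -0.0, 0.057]
[0.16, -0.94, 0.05] [0.0, 0.0, 0.054]
[0.15, -0.94, 0.05] [0.0, 0.0, 0.054]
[0.14, -0.95, 0.05] [0.0, 0.0, 0.054]
[0.14, -0.95, 0.05] [0.0, 0.0, 0.054]
[0.13, -0.95, 0.05] [0.0, 0.0, 0.054]
[0.12, -0.95, 0.05] [0.0, 0.0, 0.054]
[0.11, -0.95, 0.05] [0.0, 0.0, 0.054]
[0.1, -0.95, 0.05] [0.0, 0.0, 0.054]
[0.1, -0.95, 0.05] [0.0, 0.0, 0.054]
[0.09, -0.95, 0.05] [0.0, 0.0, 0.054]
[0.08, -0.95, 0.05] [0.0, 0.0, 0.054]
[0.07, -0.95, 0.05] [0.0, 0.0, 0.054]
[0.07, -0.95, 0.05] [0.0, 0.0, 0.054]
[0.06, -0.95, 0.05] [0.0, 0.0, 0.054]
```

```bash
python3 -m pendant '[[0.87,-0.54,0,0,0,0.06],[0.87,-0.54,0,0,0,0.06],[0.86,-0.55,0,0,0,0.06],[0.86,-0.56,0,0,0,0.06],[0.85,-0.57,0,0,0,0.06],[0.85,-0.57,0,0,0,0.06],[0.84,-0.58,0,0,0,0.06],[0.84,-0.59,0,0,0,0.06],[0.83,-0.6,0,0,0,0.06],[0.83,-0.6,0,0,0,0.06]]' 60 40; python3 plan.py .5144,.2555,.2,1.5,14 | head -3
```

```text
clock: 1.35
position: [0.4495, -0.3314, 0.2283]
ee_rot: [[0.99, 0.144, -0.002], [0.144, -0.99, 0.005], [-0.002, -0.005, -1.0]]
ft_force: [0.6, -0.7, 0.0]
finger_gap: 0.703
t 1.35 pos [ 0.45  -0.331  0.228] yaw 8.25 gap 60.0mm F [ 0.6 -0.7  0. ] q [-40.  21. 104.   0.  56.  42.]
[0.27, -1.02, 0.06] [-0.002, 0.001, 0.056]
[0.26, -1.02, 0.05] [-0.002, 0.001, 0.056]
```

```bash
python3 -m pendant '[[0.4,-1,0,0,0,0.08],[0.4,-1,0,0,0,0.08],[0.4,-1,0,0,0,0.08],[0.3,-1,0,0,0,0.08],[0.2,-1,0,0,0,0.08],[0.2,-1,0,0,0,0.08],[0.1,-1,0,0,0,0.08],[0.1,-1,0,0,0,0.08],[0,-1,0,0,0,0.08],[0,-1,0,0,0,0.04]]'; python3 plan.py .5144,.2555,.13,1.5,5 .5144,.2555,.07,1.5,3
```

```text
clock: 2.6
position: [0.4988, 0.0898, 0.2282]
ee_rot: [[1.0, 0.026, -0.005], [0.026, -1.0, 0.005], [-0.005, -0.005, -1.0]]
ft_force: [1.0, 0.3, 0.6]
finger_gap: 0.7
t 2.60 pos [0.499 0.09  0.228] yaw 1.50 gap 59.8mm F [1.  0.3 0.6] q [  7.  16. 110.   0.  54.  95.]
[0.1, -0.82, 0.5] [-0.007, 0.006, -0.0]
[0.1, -0.82, 0.49] [-0.007, 0.006, -0.0]
[0.1, -0.82, 0.49] [-0.007, 0.006, -0.0]
[0.1, -0.83, 0.49] [-0.007, 0.006, -0.0]
[0.1, -0.83, 0.49] [-0.007, 0.006, -0.0]
[0.0, 0.0, 0.5] [0.0, 0.0, 0.0]
[0.0, 0.0, 0.5] [0.0, 0.0, 0.0]
[0.0, 0.0, 0.5] [0.0, 0.0, 0.0]
```

```bash
python3 -m pendant '[[0.1,-0.83,0.4,-0.01,0.01,0],[0.1,-0.83,0.4,-0.01,0.01,0],[0.1,-0.83,0.4,-0.01,0.01,0],[0.1,-0.83,0.4,0,0,0],[0.1,-0.83,0.4,0,0,0],[0,-0.05,0.3,0,0,0],[0,0,0.2,0,0,0],[0,0,0,0,0,0],[0,0,0,0,0,0],[0,0,0,0,0,0]]'; python3 plan.py .5144,.2555,.046,1.5,5; python3 - <<'E'
from h import *
for n in("top","scene"):
    p,d=vision.snapshot(n); cv2.imwrite(f"pics/{n}1.png",p[:,:,::-1])
    c={'top':(150,160,270,280),'scene':(370,110,490,250)}[n]
    cv2.imwrite(f"pics/{n}1c.png",cv2.resize(p[c[1]:c[3],c[0]:c[2],::-1],None,fx=4,fy=4,interpolation=cv2.INTER_CUBIC))
E
```

```text
clock: 3.85
position: [0.5133, 0.2642, 0.1253]
ee_rot: [[1.0, 0.028, -0.0], [0.028, -1.0, -0.0], [-0.0, 0.0, -1.0]]
ft_force: [0.2, -0.5, -0.6]
finger_gap: 0.704
t 3.85 pos [0.513 0.264 0.125] yaw 1.59 gap 60.2mm F [ 0.2 -0.5 -0.6] q [ 24.  29. 107.   0.  44. 113.]
[0.0, 0.04, 0.4] [0.0, 0.001, 0.002]
[0.0, 0.04, 0.4] [0.0, 0.001, 0.002]
[0.0, 0.04, 0.4] [0.0, 0.001, 0.002]
[0.0, 0.04, 0.4] [0.0, 0.001, 0.002]
[0.0, 0.04, 0.4] [0.0, 0.001, 0.002]
```

View pics/scene1c.png

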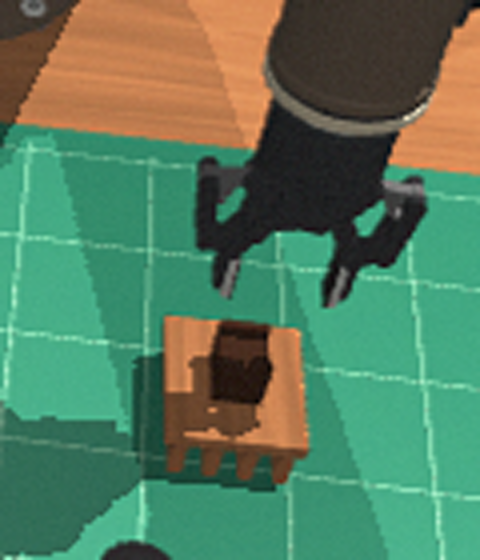

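The jaws straddle the dark saddle at crop (240,360), and the cap is clear below. Descending now, then closing.

```bash
python3 -m pendant '[[0.03,0.22,0.3,0,0,0],[0,0,0.4,0,0,0],[0,0,0.4,0,0,0],[0,0,0.4,0,0,0],[0,0,0.3,0,0,0],[0,0,0.1,0,0,0],[0,0,0,0,0,0],[0,0,0,0,0,0],[0,0,0,0,0,0],[0,0,0,0,0,0]]'; python3 plan.py .5144,.2555,.047,1.5,1
```

```text
clock: 5.2
position: [0.5149, 0.255, 0.0439]
ee_rot: [[1.0, 0.028, -0.0], [0.028, -1.0, -0.0], [-0.0, 0.0, -1.0]]
ft_force: [-0.3, 0.1, 0.4]
finger_gap: 0.699
t 5.20 pos [0.515 0.255 0.044] yaw 1.60 gap 59.7mm F [-0.3  0.1  0.4] q [ 23.  36. 110.   0.  34. 112.]
[-0.01, -0.01, -0.08] [0.0, 0.001, 0.012]
```

```bash
python3 -m pendant '[[0,0,-0.05,0,0,0],[0,0,0,0,0,0],[0,0,0,0,0,0],[0,0,0,0,0,0],[0,0,0,0,0,0],[0,0,0,0,0,0],[0,0,0,0,0,0],[0,0,0,0,0,0],[0,0,0,0,0,0],[0,0,0,0,0,0]]' 20 50; python3 plan.py .5144,.2555,.15,1.5,6
```

```text
clock: 6.45
position: [0.5152, 0.255, 0.0467]
ee_rot: [[1.0, 0.028, 0.001], [0.028, -1.0, 0.0], [0.001, -0.0, -1.0]]
ft_force: [0.6, -0.3, 0.6]
finger_gap: 0.388
t 6.45 pos [0.515 0.255 0.047] yaw 1.60 gap 33.1mm F [ 0.6 -0.3  0.6] q [ 23.  36. 110.   0.  35. 112.]
[-0.0, -0.0, -0.43] [-0.0, -0.001, 0.002]
[-0.0, -0.0, -0.43] [-0.0, -0.001, 0.002]
[-0.0, -0.0, -0.43] [-0.0, -0.001, 0.002]
[-0.0, -0.0, -0.43] [-0.0, -0.001, 0.002]
[-0.0, -0.0, -0.43] [-0.0, -0.001, 0.002]
[-0.0, -0.0, -0.43] [-0.0, -0.001, 0.002]
```

```bash
python3 -m pendant '[[0,0,-0.3,0,0,0],[0,0,-0.6,0,0,0],[0,0,-0.8,0,0,0],[0,0,-0.6,0,0,0],[0,0.4,0,0,0,0.1],[0.1,0.7,0,0,0,0.3],[0.1,0.8,0,0,0,0.4],[0.1,0.8,0,0,0,0.4],[0.1,0.8,0,0,0,0.4],[0.1,0.5,0,0,0,0.2]]'; python3 plan.py .5655,-.0098,.13,-22,4
```

```text
clock: 7.7
position: [0.5189, 0.0861, 0.1409]
ee_rot: [[0.969, -0.249, -0.004], [-0.249, -0.969, -0.001], [-0.003, 0.002, -1.0]]
ft_force: [1.1, 0.7, -1.8]
finger_gap: 0.384
t 7.70 pos [0.519 0.086 0.141] yaw -14.41 gap 32.8mm F [ 1.1  0.7 -1.8] q [  6.  25. 113.  -0.  43. 111.]
[0.43, 0.51, 0.07] [0.004, 0.006, 0.221]
[0.45, 0.49, 0.07] [0.004, 0.006, 0.221]
[0.46, 0.48, 0.07] [0.004, 0.006, 0.221]
[0.48, 0.46, 0.07] [0.004, 0.006, 0.221]
```

```bash
python3 -m pendant '[[0.45,0.5,0,0,0,0.22],[0.45,0.5,0,0,0,0.22],[0.45,0.45,0,0,0,0.22],[0.45,0.45,0,0,0,0.2],[0,0,0,0,0,0],[0,0,0,0,0,0],[0,0,0,0,0,0],[0,0,0,0,0,0],[0,0,0,0,0,0],[0,0,0,0,0,0]]'; python3 plan.py .5655,-.0098,.13,-22,1;  python3 - <<'E'
from h import *
for n in("top","scene"):
    p,d=vision.snapshot(n); cv2.imwrite(f"pics/{n}2.png",p[:,:,::-1])
    c={'top':(250,140,370,260),'scene':(270,90,390,250)}[n]
    cv2.imwrite(f"pics/{n}2c.png",cv2.resize(p[c[1]:c[3],c[0]:c[2],::-1],None,fx=3.7,fy=3.7,interpolation=cv2.INTER_CUBIC))
E
```

```text
clock: 8.95
position: [0.559, -0.0154, 0.1364]
ee_rot: [[0.925, -0.38, -0.013], [-0.38, -0.925, -0.001], [-0.012, 0.006, -1.0]]
ft_force: [-0.1, 0.3, -3.0]
finger_gap: 0.386
t 8.95 pos [ 0.559 -0.015  0.136] yaw -22.33 gap 33.0mm F [-0.1  0.3 -3. ] q [ -5.  27. 108.  -0.  45. 108.]
[0.1, -0.19, 0.16] [0.041, 0.078, -0.038]
```

View pics/scene2c.png

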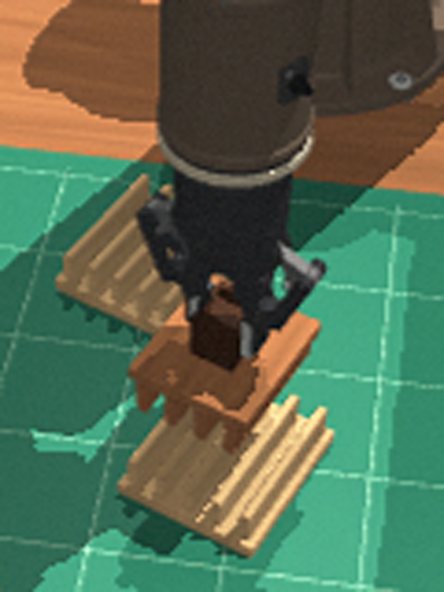

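View pics/top2c.png

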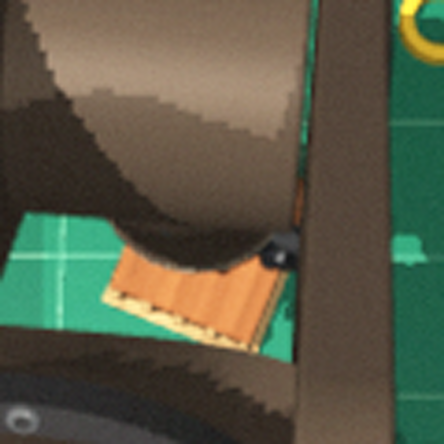

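```bash
python3 -m pendant '[[0.1,-0.15,0.1,0.04,0.08,-0.04],[0.02,-0.04,0.2,0,0,0],[0,0,0.2,0,0,0],[0,0,0.2,0,0,0],[0,0,0.1,0,0,0],[0,0,0,0,0,0],[0,0,0,0,0,0],[0,0,0,0,0,0],[0,0,0,0,0,0],[0,0,0,0,0,0]]'; python3 plan.py .5655,-.0098,.1,-22,1;  python3 - <<'E'
from h import *
for n in("scene",):
    p,d=vision.snapshot(n); cv2.imwrite(f"pics/{n}3.png",p[:,:,::-1]);np.save(f"{n}3.npy",d)
    c={'scene':(285,130,385,250)}[n]
    cv2.imwrite(f"pics/{n}3c.png",cv2.resize(p[c[1]:c[3],c[0]:c[2],::-1],None,fx=5,fy=5,interpolation=cv2.INTER_CUBIC))
E
```

```text
clock: 10.3
position: [0.5669, -0.01, 0.1019]
ee_rot: [[0.927, -0.374, 0.001], [-0.374, -0.927, -0.0], [0.001, -0.0, -1.0]]
ft_force: [0.2, 0.7, -2.4]
finger_gap: 0.389
t 10.30 pos [ 0.567 -0.01   0.102] yaw -21.97 gap 33.2mm F [ 0.2  0.7 -2.4] q [ -4.  30. 109.  -0.  40. 108.]
[-0.03, 0.01, 0.05] [-0.002, -0.008, 0.003]
```

View pics/scene3c.png

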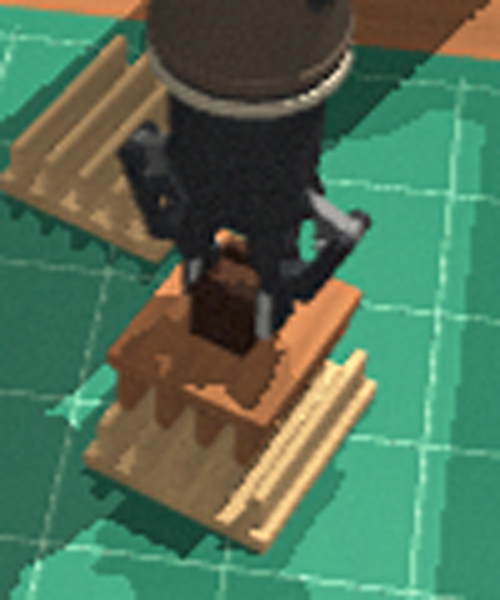

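```bash
python3 - <<'E'
from fit import *
img=cv2.imread("pics/scene3.png"); c0,r0,c1,r1=285,150,385,250; k=6
im=cv2.resize(img[r0:r1,c0:c1],None,fx=k,fy=k,interpolation=cv2.INTER_CUBIC)
def dr(parts,x,y,yaw,z,col):
    for P in parts:
        p=pix("scene",P@rz(np.radians(yaw)).T+[x,y,z]);p=(p-[c0-.5,r0-.5])*k
        cv2.polylines(im,[cv2.convexHull(p.astype(np.float32)).astype(int)],True,col,1)
dr(MOULD,.5645,-.0097,-22,0,(255,0,0))
# cap origin offset in tool at grasp: cap(.5144,.2556) vs tcp(.5152,.255)
dr([CAPB[0],CAPB[3],CAPB[4]],.5662,-.0096,-22,.0552,(0,0,255))
cv2.imwrite("pics/ov3.png",im)
E
```

```text
(no output)
```

View pics/ov3.png

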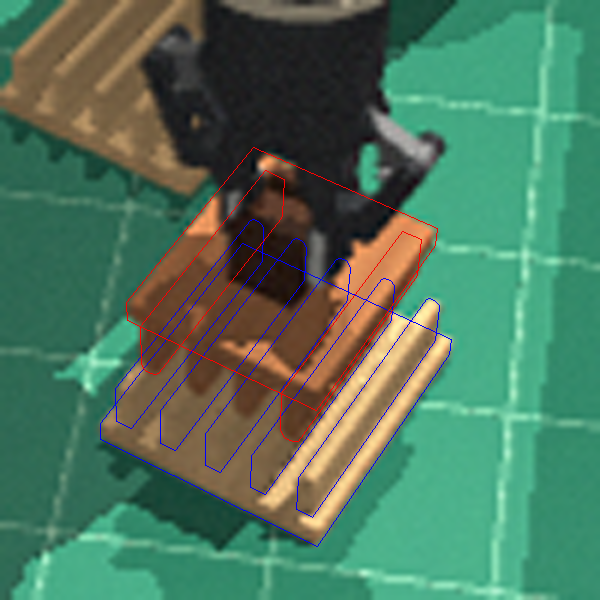

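Blue (mould) and red (predicted cap) outlines agree with the picture to within about half a source pixel. Each cap fin is over its gap. Lowering slowly.

```bash
python3 -m pendant '[[-0.03,0.01,0.1,0,-0.01,0],[0,0,0.1,0,0,0],[0,0,0.1,0,0,0],[0,0,0.1,0,0,0],[0,0,0.1,0,0,0],[0,0,0.1,0,0,0],[0,0,0.1,0,0,0],[0,0,0,0,0,0],[0,0,0,0,0,0],[0,0,0,0,0,0]]'; python3 plan.py .5656,-.0102,.0587,-22,1
```

```text
clock: 11.6
position: [0.5654, -0.0098, 0.0717]
ee_rot: [[0.927, -0.374, -0.001], [-0.374, -0.927, 0.0], [-0.001, -0.0, -1.0]]
ft_force: [0.2, -0.9, -2.2]
finger_gap: 0.395
t 11.60 pos [ 0.565 -0.01   0.072] yaw -21.97 gap 33.7mm F [ 0.2 -0.9 -2.2] q [ -4.  33. 110.   0.  37. 108.]
[0.01, 0.01, 0.32] [-0.001, 0.006, 0.003]
```

```bash
python3 -m pendant '[[0,0,0.08,0,0,0],[0,0,0.08,0,0,0],[0,0,0.06,0,0,0],[0,0,0.04,0,0,0],[0,0,0.03,0,0,0],[0,0,0.03,0,0,0],[0,0,0,0,0,0],[0,0,0,0,0,0],[0,0,0,0,0,0],[0,0,0,0,0,0]]'; python3 plan.py .5656,-.0102,.0587,-22,1
```

```text
clock: 12.85
position: [0.5657, -0.0098, 0.0587]
ee_rot: [[0.927, -0.374, 0.0], [-0.374, -0.927, 0.0], [-0.0, -0.0, -1.0]]
ft_force: [-0.4, 0.8, -1.1]
finger_gap: 0.391
t 12.85 pos [ 0.566 -0.01   0.059] yaw -21.98 gap 33.4mm F [-0.4  0.8 -1.1] q [ -4.  34. 111.   0.  35. 108.]
[0.0, 0.01, 0.0] [-0.003, 0.001, 0.003]
```

```bash
python3 -m pendant '[[0,0,0.02,0,0,0],[0,0,0.02,0,0,0],[0,0,0,0,0,0],[0,0,0,0,0,0],[0,0,0,0,0,0],[0,0,0,0,0,0],[0,0,0,0,0,0],[0,0,0,0,0,0],[0,0,0,0,0,0],[0,0,0,0,0,0]]'; python3 plan.py .5656,-.0102,.0587,-22,1;  python3 - <<'E'
from h import *
for n in("scene",):
    p,d=vision.snapshot(n); cv2.imwrite(f"pics/{n}4.png",p[:,:,::-1]);np.save(f"{n}4.npy",d)
    c={'scene':(285,150,385,250)}[n]
    cv2.imwrite(f"pics/{n}4c.png",cv2.resize(p[c[1]:c[3],c[0]:c[2],::-1],None,fx=6,fy=6,interpolation=cv2.INTER_CUBIC))
E
```

```text
clock: 14.1
position: [0.5659, -0.0097, 0.0587]
ee_rot: [[0.927, -0.374, 0.001], [-0.374, -0.927, 0.0], [0.001, -0.001, -1.0]]
ft_force: [-0.9, -0.1, 1.2]
finger_gap: 0.389
t 14.10 pos [ 0.566 -0.01   0.059] yaw -21.96 gap 33.3mm F [-0.9 -0.1  1.2] q [ -4.  34. 111.   0.  35. 108.]
[-0.0, 0.02, -0.0] [-0.004, -0.004, 0.004]
```

View pics/scene4c.png

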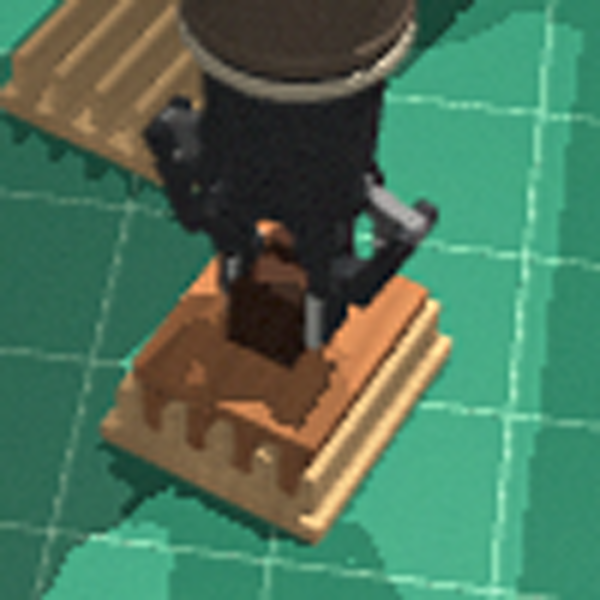

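Picture: the cap fins sit in the gaps (crop, front ends at (150,405) to (290,480)), and the plate lies flat just over the fin tops. Force has gone from −2.4 N to +1.2 N, so it is seated. Releasing.

```bash
python3 -m pendant '[[0,0,0,0,0,0],[0,0,0,0,0,0],[0,0,0,0,0,0],[0,0,0,0,0,0],[0,0,0,0,0,0],[0,0,-0.2,0,0,0],[0,0,-0.6,0,0,0],[0,0,-1,0,0,0],[0,0,-1,0,0,0],[0,0,-1,0,0,0]]' 60; python3 plan.py .5054,-.267,.13,10.4,8
```

```text
clock: 15.4
position: [0.5641, -0.0096, 0.2141]
ee_rot: [[0.927, -0.374, -0.004], [-0.374, -0.927, 0.001], [-0.004, 0.001, -1.0]]
ft_force: [0.3, 0.5, 0.6]
finger_gap: 0.699
t 15.40 pos [ 0.564 -0.01   0.214] yaw -21.97 gap 59.7mm F [0.3 0.5 0.6] q [ -4.  22. 104.   0.  55. 108.]
[0.13, 0.81, 0.26] [-0.0, 0.003, -0.471]
[0.07, 0.82, 0.26] [-0.0, 0.003, -0.471]
[0.02, 0.82, 0.26] [-0.0, 0.003, -0.471]
[-0.04, 0.82, 0.26] [-0.0, 0.003, -0.471]
[-0.1, 0.82, 0.26] [-0.0, 0.003, -0.471]
[-0.16, 0.81, 0.26] [-0.0, 0.003, -0.471]
[-0.22, 0.8, 0.26] [-0.0, 0.003, -0.471]
[-0.27, 0.78, 0.26] [-0.0, 0.003, -0.471]
```

```bash
python3 -m pendant '[[0.13,0.81,0.1,0,0,-0.47],[0.07,0.82,0.2,0,0,-0.47],[0.02,0.82,0.25,0,0,-0.47],[-0.04,0.82,0.25,0,0,-0.47],[-0.1,0.82,0.25,0,0,-0.47],[-0.16,0.81,0.25,0,0,-0.47],[-0.22,0.8,0.25,0,0,-0.47],[-0.25,0.75,0.25,0,0,-0.4],[0,0,0,0,0,0],[0,0,0,0,0,0]]' 72; python3 plan.py .5054,-.267,.13,10.4,1
python3 - <<'E'
from h import *
for n in("scene","top"):
    p,d=vision.snapshot(n); cv2.imwrite(f"pics/{n}5.png",p[:,:,::-1]);np.save(f"{n}5.npy",d)
    c={'scene':(215,140,385,250),'top':(265,160,435,260)}[n]
    cv2.imwrite(f"pics/{n}5c.png",cv2.resize(p[c[1]:c[3],c[0]:c[2],::-1],None,fx=4.5,fy=4.5,interpolation=cv2.INTER_CUBIC))
E
```

```text
clock: 16.65
position: [0.51, -0.2736, 0.1504]
ee_rot: [[0.982, 0.188, 0.009], [0.188, -0.982, -0.002], [0.009, 0.004, -1.0]]
ft_force: [0.4, 0.4, -0.2]
finger_gap: 0.839
t 16.65 pos [ 0.51  -0.274  0.15 ] yaw 10.82 gap 71.7mm F [ 0.4  0.4 -0.2] q [-31.  27. 106.   0.  47.  48.]
[-0.09, -0.18, 0.51] [0.023, -0.058, 0.049]
```

View pics/scene5c.png

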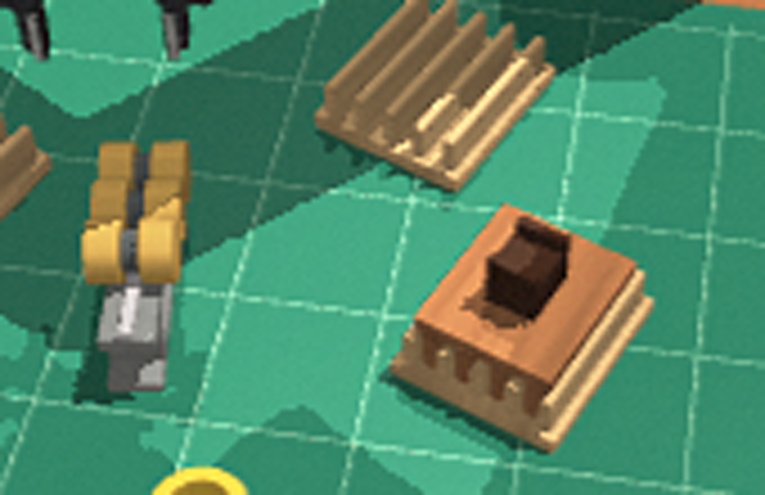

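View pics/top5c.png

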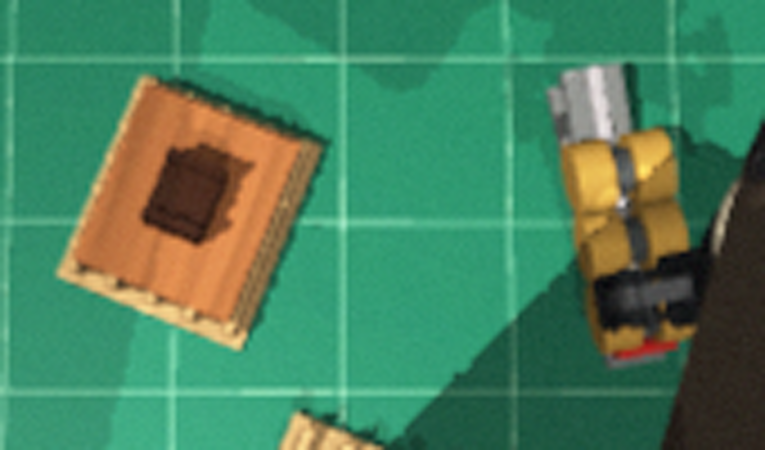

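```bash
cat > f2.py <<'E'
from fit import *
import sys
sfx=sys.argv[1]
I={n:cv2.imread(f"pics/{n}{sfx}.png") for n in("top","scene")}
def capm(img):
    f=cv2.GaussianBlur(img,(0,0),.5).astype(float); r=f[...,2]/(f[...,2]+f[...,1]+1e-3)
    return np.clip((r-.572)/(.605-.572),0,1)
w={'top':(275,170,345,245),'scene':(298,178,366,248)}
PL=[CAPB[4]]+CAPS
V={n:(n,capm(I[n]),w[n]) for n in w}
for n in w:
    c0,r0,c1,r1=w[n];cv2.imwrite(f"pics/cm_{n}{sfx}.png",cv2.resize((V[n][1][r0:r1,c0:c1]*255).astype(np.uint8),None,fx=6,fy=6,interpolation=0))
for k,parts in ((["top"],PL),(["scene"],PL+CAPB)):
    p,e=fitpose([V[n] for n in k],parts,(.565,-.01,-.384),z=.012,s=(.004,.004,.04))
    print("cap",k,p[:2].round(4),np.degrees(p[2]).round(2),round(e,1))
V={n:(n,wood(I[n]),w[n]) for n in w}
for k in (["top"],["scene"]):
    w={'top':(268,168,348,246),'scene':(292,172,372,250)}
    sm={'top':(307,206),'scene':(330,215)}
    n=k[0]; v=[(n,isolate(wood(I[n]),w[n],sm[n]),w[n])]
    parts=MOULD+[q+[0,0,.012] for q in CAPB+CAPS]
    p,e=fitpose(v,parts,(.565,-.01,-.384),s=(.004,.004,.04)); print("union",k,p[:2].round(4),np.degrees(p[2]).round(2),round(e,1))
E
python3 f2.py 5
```

```text
cap ['top'] [ 0.5653 -0.0102] -21.93 38.9
cap ['scene'] [ 0.5642 -0.0101] -20.06 211.7
union ['top'] [ 0.5654 -0.0099] -21.92 52.1
union ['scene'] [ 0.5647 -0.0094] -22.07 88.9
```

```bash
python3 - <<'E'
import cv2,numpy as np
a=cv2.imread("pics/cm_top5.png");b=cv2.imread("pics/cm_scene5.png");h=max(a.shape[0],b.shape[0])
o=np.zeros((h,a.shape[1]+b.shape[1],3),np.uint8);o[:a.shape[0],:a.shape[1]]=a;o[:b.shape[0],a.shape[1]:]=b
cv2.imwrite("pics/cm5.png",cv2.resize(o,None,fx=.9,fy=.9))
E
```

```text
(no output)
```

View pics/cm5.png

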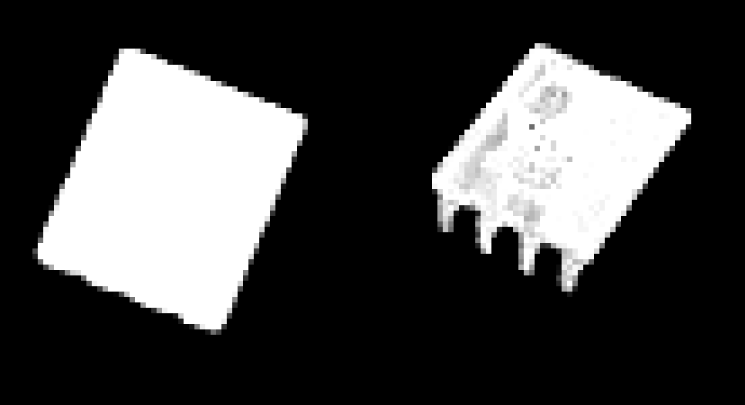

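The closed mould fits well: cap (0.5653, −0.0102, −21.9°) against mould (0.5653, −0.0099, −22.0°) in the top view. Now the end weight: the brass roller against the red stop, crop (650,300) in the top view.

```bash
python3 -m pendant '[[-0.1,-0.18,0.3,0.02,-0.06,0.05],[0,0,0.5,0,0,0],[0,0,0.3,0,0,0],[0,0,0,0,0,0],[0,0,0,0,0,0],[0,0,0,0,0,0],[0,0,0,0,0,0],[0,0,0,0,0,0],[0,0,0,0,0,0],[0,0,0,0,0,0]]' 72; python3 plan.py .5054,-.267,.0293,10.4,5
python3 - <<'E'
from h import *
for n in("scene",):
    p,d=vision.snapshot(n); cv2.imwrite(f"pics/{n}6.png",p[:,:,::-1]);np.save(f"{n}6.npy",d)
    c={'scene':(190,110,310,230)}[n]
    cv2.imwrite(f"pics/{n}6c.png",cv2.resize(p[c[1]:c[3],c[0]:c[2],::-1],None,fx=5,fy=5,interpolation=cv2.INTER_CUBIC))
E
```

```text
clock: 18.0
position: [0.5055, -0.2638, 0.106]
ee_rot: [[0.983, 0.182, 0.0], [0.182, -0.983, -0.001], [0.0, 0.001, -1.0]]
ft_force: [0.4, -0.2, 0.3]
finger_gap: 0.845
t 18.00 pos [ 0.505 -0.264  0.106] yaw 10.50 gap 72.2mm F [ 0.4 -0.2  0.3] q [-31.  30. 109.  -0.  41.  49.]
[-0.0, 0.02, 0.38] [0.002, -0.0, 0.002]
[-0.0, 0.02, 0.38] [0.002, -0.0, 0.002]
[-0.0, 0.02, 0.38] [0.002, -0.0, 0.002]
[-0.0, 0.02, 0.38] [0.002, -0.0, 0.002]
[-0.0, 0.02, 0.38] [0.002, -0.0, 0.002]
```

View pics/scene6c.png

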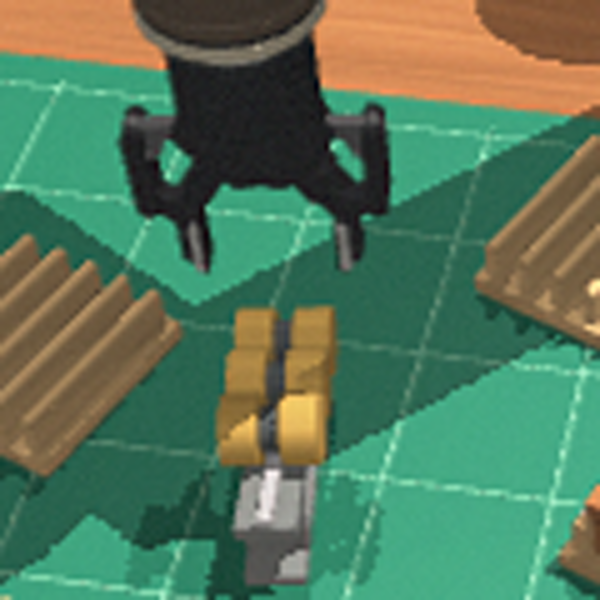

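```bash
python3 -m pendant '[[0,0.08,0.2,0,0,0],[0,0,0.4,0,0,0],[0,0,0.4,0,0,0],[0,0,0.4,0,0,0],[0,0,0.3,0,0,0],[0,0,0.13,0,0,0],[0,0,0,0,0,0],[0,0,0,0,0,0],[0,0,0,0,0,0],[0,0,0,0,0,0]]'; python3 plan.py .5054,-.267,.0293,10.4,1
```

```text
clock: 19.3
position: [0.5059, -0.2672, 0.0272]
ee_rot: [[0.983, 0.182, -0.0], [0.182, -0.983, -0.001], [-0.0, 0.001, -1.0]]
ft_force: [0.0, 0.8, -0.5]
finger_gap: 0.839
t 19.30 pos [ 0.506 -0.267  0.027] yaw 10.50 gap 71.6mm F [ 0.   0.8 -0.5] q [-31.  37. 111.  -0.  32.  49.]
[-0.01, -0.01, -0.05] [0.007, 0.003, 0.012]
```

```bash
python3 -m pendant '[[-0.01,0,0.07,0,0,0],[0,0,0,0,0,0],[0,0,0,0,0,0],[0,0,0,0,0,0],[0,0,0,0,0,0],[0,0,0,0,0,0],[0,0,0,0,0,0],[0,0,0,0,0,0],[0,0,0,0,0,0],[0,0,0,0,0,0]]' 40 60; python3 plan.py .5054,-.267,.0293,10.4,1
```

```text
clock: 20.55
position: [0.5058, -0.2676, 0.0247]
ee_rot: [[0.983, 0.182, 0.001], [0.182, -0.983, -0.002], [0.0, 0.002, -1.0]]
ft_force: [-0.3, -1.3, 1.1]
finger_gap: 0.63
t 20.55 pos [ 0.506 -0.268  0.025] yaw 10.50 gap 53.8mm F [-0.3 -1.3  1.1] q [-31.  37. 111.  -0.  32.  49.]
[-0.01, -0.02, -0.11] [0.012, -0.003, 0.012]
```

```bash
python3 -m pendant '[[0,0,-0.1,0,0,0],[0,0,-0.15,0,0,0],[0,0,-0.15,0,0,0],[0,0,-0.15,0,0,0],[0,0,-0.15,0,0,0],[0,0,-0.2,0,0,0],[0,0,-0.2,0,0,0],[0,0,-0.2,0,0,0],[0,0,-0.4,0,0,0],[0,0,-0.6,0,0,0]]'; python3 plan.py .5054,-.267,.15,10.4,1
python3 - <<'E'
from h import *
for n in("scene",):
    p,d=vision.snapshot(n); cv2.imwrite(f"pics/{n}7.png",p[:,:,::-1]);np.save(f"{n}7.npy",d)
    c={'scene':(190,110,310,230)}[n]
    cv2.imwrite(f"pics/{n}7c.png",cv2.resize(p[c[1]:c[3],c[0]:c[2],::-1],None,fx=5,fy=5,interpolation=cv2.INTER_CUBIC))
E
```

```text
clock: 21.8
position: [0.5044, -0.2665, 0.121]
ee_rot: [[0.983, 0.182, -0.002], [0.182, -0.983, 0.0], [-0.002, -0.001, -1.0]]
ft_force: [-0.3, 0.2, -4.0]
finger_gap: 0.626
t 21.80 pos [ 0.504 -0.267  0.121] yaw 10.50 gap 53.5mm F [-0.3  0.2 -4. ] q [-31.  29. 108.  -0.  43.  49.]
[0.02, 0.02, -0.72] [-0.005, 0.016, 0.012]
```

View pics/scene7c.png

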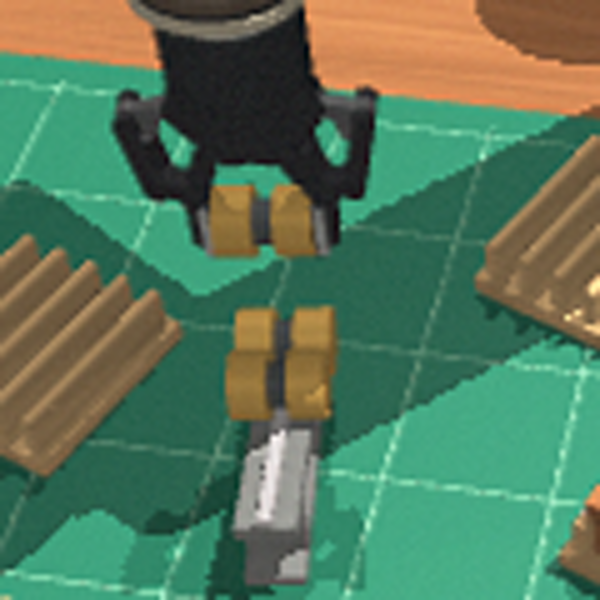

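Weight 1 is held level at crop (262,220), and the other two have rolled down, with the lower one now at the stop, crop (278,385). Carrying it to the trough.

```bash
python3 plan.py .5048,-.2665,.16,10.4,2 .5661,-.0106,.16,-22,9
```

```text
t 21.85 pos [ 0.506 -0.267  0.124] yaw 10.50 gap 53.3mm F [ 1.9 -1.1  0.5] q [-31.  29. 108.  -0.  43.  49.]
[-0.01, -0.01, -0.45] [0.006, -0.002, 0.006]
[-0.01, -0.01, -0.45] [0.006, -0.002, 0.006]
[0.3, -0.67, 0.0] [0.0, 0.0, 0.419]
[0.25, -0.69, 0.0] [0.0, 0.0, 0.419]
[0.21, -0.7, 0.0] [0.0, 0.0, 0.419]
[0.17, -0.71, 0.0] [0.0, 0.0, 0.419]
[0.12, -0.72, 0.0] [0.0, 0.0, 0.419]
[0.07, -0.73, 0.0] [0.0, 0.0, 0.419]
[0.03, -0.73, 0.0] [0.0, 0.0, 0.419]
[-0.02, -0.73, 0.0] [0.0, 0.0, 0.419]
[-0.06, -0.73, 0.0] [0.0, 0.0, 0.419]
```

```bash
python3 -m pendant '[[0,0,-0.6,0,0,0],[0.15,-0.35,-0.4,0,0,0.2],[0.28,-0.7,0,0,0,0.42],[0.25,-0.7,0,0,0,0.42],[0.2,-0.7,0,0,0,0.42],[0.17,-0.7,0,0,0,0.42],[0.12,-0.72,0,0,0,0.42],[0.07,-0.7,0,0,0,0.42],[0.03,-0.6,0,0,0,0.4],[0,-0.3,0,0,0,0.2]]'; python3 plan.py .5661,-.0106,.16,-22,2
```

```text
clock: 23.1
position: [0.5674, -0.0433, 0.1698]
ee_rot: [[0.945, -0.327, 0.008], [-0.327, -0.945, -0.004], [0.009, 0.002, -1.0]]
ft_force: [-0.4, -0.4, -4.2]
finger_gap: 0.626
t 23.10 pos [ 0.567 -0.043  0.17 ] yaw -19.10 gap 53.4mm F [-0.4 -0.4 -4.2] q [ -7.  25. 106.  -0.  48. 102.]
[-0.15, -0.38, 0.12] [0.005, -0.029, 0.169]
[-0.16, -0.38, 0.12] [0.005, -0.029, 0.169]
```

```bash
python3 -m pendant '[[-0.1,-0.35,0,0,-0.03,0.17],[-0.13,-0.33,0,0,-0.03,0.17],[0,0,0,0,0,0],[0,0,0,0,0,0],[0,0,0,0,0,0],[0,0,0,0,0,0],[0,0,0,0,0,0],[0,0,0,0,0,0],[0,0,0,0,0,0],[0,0,0,0,0,0]]'; python3 plan.py .5661,-.0106,.115,-22,1
```

```text
clock: 24.35
position: [0.5682, -0.0142, 0.1707]
ee_rot: [[0.927, -0.375, 0.0], [-0.375, -0.927, -0.001], [0.001, 0.001, -1.0]]
ft_force: [-0.8, -0.5, -4.1]
finger_gap: 0.628
t 24.35 pos [ 0.568 -0.014  0.171] yaw -22.05 gap 53.6mm F [-0.8 -0.5 -4.1] q [ -4.  25. 106.  -0.  49. 108.]
[-0.08, -0.07, 1.39] [0.008, -0.006, -0.006]
```

```bash
python3 -m pendant '[[-0.08,-0.07,0.1,0,0,0],[0,0,0.3,0,0,0],[0,0,0.4,0,0,0],[0,0,0.4,0,0,0],[0,0,0.15,0,0,0],[0,0,0,0,0,0],[0,0,0,0,0,0],[0,0,0,0,0,0],[0,0,0,0,0,0],[0,0,0,0,0,0]]'; python3 plan.py .5661,-.0106,.0827,-22,1
python3 - <<'E'
from h import *
for n in("scene",):
    p,d=vision.snapshot(n); cv2.imwrite(f"pics/{n}8.png",p[:,:,::-1]);np.save(f"{n}8.npy",d)
    c={'scene':(285,130,385,250)}[n]
    cv2.imwrite(f"pics/{n}8c.png",cv2.resize(p[c[1]:c[3],c[0]:c[2],::-1],None,fx=5,fy=5,interpolation=cv2.INTER_CUBIC))
E
```

```text
clock: 25.6
position: [0.5662, -0.0102, 0.1127]
ee_rot: [[0.927, -0.375, 0.0], [-0.375, -0.927, -0.002], [0.001, 0.001, -1.0]]
ft_force: [0.6, 0.4, -4.3]
finger_gap: 0.622
t 25.60 pos [ 0.566 -0.01   0.113] yaw -22.04 gap 53.1mm F [ 0.6  0.4 -4.3] q [ -4.  29. 109.  -0.  42. 108.]
[0.0, 0.01, 0.75] [0.008, -0.006, -0.005]
```

View pics/scene8c.png

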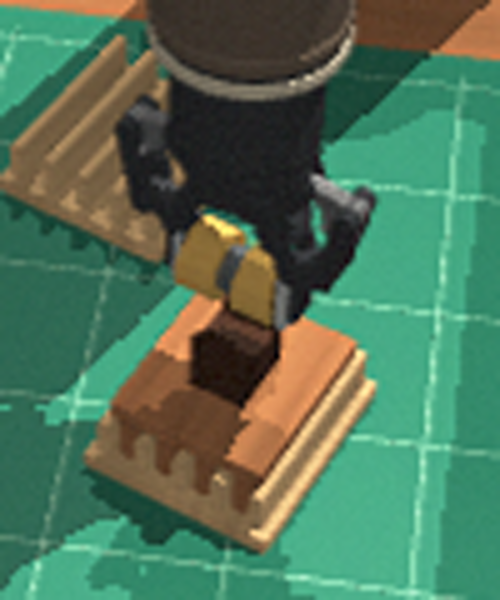

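The weight hangs level and centred above the saddle. Lowering slowly.

```bash
python3 -m pendant '[[0,0.01,0.15,0,0,0],[0,0,0.15,0,0,0],[0,0,0.12,0,0,0],[0,0,0.1,0,0,0],[0,0,0.07,0,0,0],[0,0,0.04,0,0,0],[0,0,0.03,0,0,0],[0,0,0,0,0,0],[0,0,0,0,0,0],[0,0,0,0,0,0]]'; python3 plan.py .5661,-.0106,.0827,-22,1
```

```text
clock: 26.9
position: [0.5661, -0.0106, 0.0844]
ee_rot: [[0.927, -0.375, 0.0], [-0.375, -0.927, -0.001], [0.001, 0.001, -1.0]]
ft_force: [-0.1, 0.7, -4.3]
finger_gap: 0.625
t 26.90 pos [ 0.566 -0.011  0.084] yaw -22.04 gap 53.4mm F [-0.1  0.7 -4.3] q [ -4.  32. 110.  -0.  38. 108.]
[0.0, -0.0, 0.04] [0.008, -0.006, -0.005]
```

```bash
python3 -m pendant '[[0,0,0.02,0,0,0],[0,0,0.02,0,0,0],[0,0,0.01,0,0,0],[0,0,0.01,0,0,0],[0,0,0,0,0,0],[0,0,0,0,0,0],[0,0,0,0,0,0],[0,0,0,0,0,0],[0,0,0,0,0,0],[0,0,0,0,0,0]]'; python3 plan.py .5661,-.0106,.0827,-22,1
```

```text
clock: 28.15
position: [0.5663, -0.0106, 0.0829]
ee_rot: [[0.927, -0.375, 0.001], [-0.375, -0.927, -0.002], [0.002, 0.001, -1.0]]
ft_force: [-2.0, -0.1, 2.0]
finger_gap: 0.628
t 28.15 pos [ 0.566 -0.011  0.083] yaw -22.04 gap 53.7mm F [-2.  -0.1  2. ] q [ -4.  32. 110.  -0.  38. 108.]
[-0.01, 0.0, 0.0] [0.007, -0.012, -0.005]
```

The force went from −4.3 N to +2 N at the expected height, so it is resting in the trough. Opening, then retreating.

```bash
python3 -m pendant '[[0,0,0,0,0,0],[0,0,0,0,0,0],[0,0,0,0,0,0],[0,0,0,0,0,0],[0,0,0,0,0,0],[0,0,-0.1,0,0,0],[0,0,-0.3,0,0,0],[0,0,-0.6,0,0,0],[0,0,-0.8,0,0,0],[0,0,-0.8,0,0,0]]' 72; python3 -m pendant '[[0,0.5,-0.4,0,0,0],[0,0.9,0,0,0,0],[0,1,0,0,0,0],[0,1,0,0,0,0],[0,1,0,0,0,0],[0,1,0,0,0,0],[0,0.8,0,0,0,0],[0,0.3,0,0,0,0],[0,0,0,0,0,0],[0,0,0,0,0,0]]'; python3 - <<'E'
from h import *
for n in("scene","top"):
    p,d=vision.snapshot(n); cv2.imwrite(f"pics/{n}9.png",p[:,:,::-1]);np.save(f"{n}9.npy",d)
    c={'scene':(215,140,385,250),'top':(265,160,435,260)}[n]
    cv2.imwrite(f"pics/{n}9c.png",cv2.resize(p[c[1]:c[3],c[0]:c[2],::-1],None,fx=4.5,fy=4.5,interpolation=cv2.INTER_CUBIC))
E
```

```text
clock: 29.4
position: [0.5655, -0.0104, 0.1904]
ee_rot: [[0.927, -0.375, -0.001], [-0.375, -0.927, -0.001], [-0.0, 0.002, -1.0]]
ft_force: [0.4, 0.4, 0.3]
finger_gap: 0.845
clock: 30.65
position: [0.4607, -0.2628, 0.2121]
ee_rot: [[0.927, -0.376, 0.003], [-0.376, -0.927, -0.002], [0.004, 0.001, -1.0]]
ft_force: [0.5, -0.4, 0.5]
finger_gap: 0.845
```

View pics/scene9c.png

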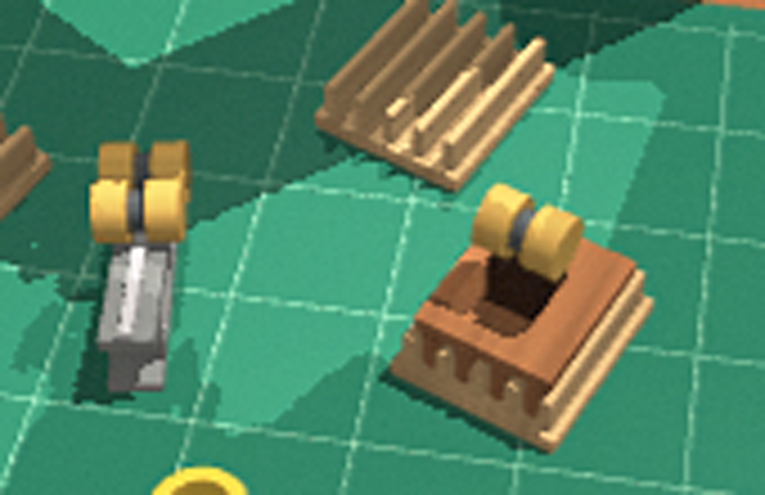

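View pics/top9c.png

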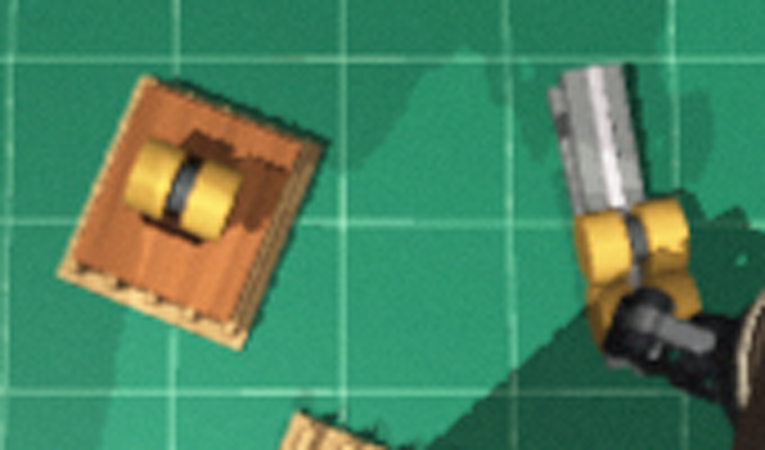

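```bash
python3 - <<'E'
from fit import *
for n,w in (("top",(288,186,325,220)),("scene",(315,175,350,208))):
    img=cv2.imread(f"pics/{n}9.png");f=img.astype(float);b,g,r=f[...,0],f[...,1],f[...,2]
    m=((r/(r+g+1)>.5)&(r/(r+g+1)<.585)&(b/(g+1)<.55)&(r>90)).astype(np.uint8)
    c0,r0,c1,r1=w; s=np.zeros_like(m);s[r0:r1,c0:c1]=m[r0:r1,c0:c1]
    s=cv2.morphologyEx(s,cv2.MORPH_CLOSE,np.ones((5,7),np.uint8)).astype(float)
    cv2.imwrite(f"pics/wm_{n}.png",cv2.resize((s[r0:r1,c0:c1]*255).astype(np.uint8),None,fx=8,fy=8,interpolation=0))
    p,e=fitpose([(n,s,w)],[cyl(np.array([0,0,.106]),np.eye(3))],(.565,-.01,-.384),s=(.004,.004,.05))
    d=rz(np.radians(22))@np.array([p[0]-.565,p[1]+.0099,0])
    print(n,p[:2].round(4),np.degrees(p[2]).round(2),round(e,1),s.sum(),"offset in cap axes mm",(d*1000).round(1))
E
python3 f2.py 9 | sed -n '1p;3,4p'
```

```text
top [ 0.5647 -0.0101] -20.93 38.8 368.0 offset in cap axes mm [-0.2 -0.3  0. ]
scene [ 0.565 -0.01 ] -20.58 37.2 317.0 offset in cap axes mm [ 0.1 -0.   0. ]
cap ['top'] [ 0.5653 -0.01  ] -22.09 399.7
union ['top'] [ 0.5653 -0.0099] -21.92 55.1
union ['scene'] [ 0.5644 -0.0094] -22.0 155.2
```

View pics/scene9.png

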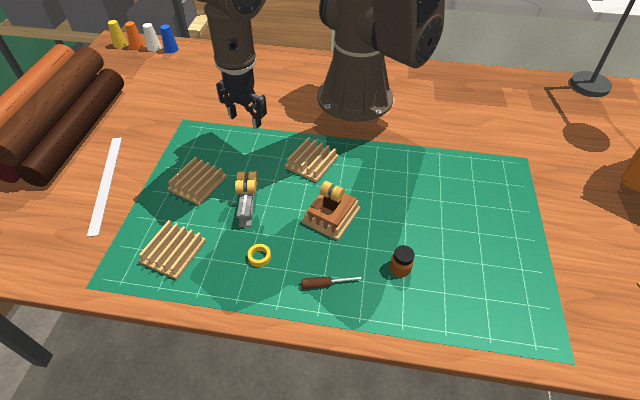

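The mould is closed at (331,213) with the weight on its saddle at (332,190). The tape (259,255), jar (402,262) and awl (330,282) haven't moved, and the gripper is clear of everything.

```bash
python3 -c "
from workcell import job
print(job.sign_off())"
```

```text
the job is handed in; nothing more can be done
None
```

The mould is closed and the end weight lies in the trough on top. I handed the job in at about 31 s on the robot's clock.

- **Mould:** I lowered the cap onto the leftmost mould until it rested lightly on the base plate. From above, the closed cap sits within 0.3 mm and 0.1° of the mould.
- **Weight:** I lifted the end weight off the stop, the other two rolled down, and I lowered it until the force showed it resting in the trough. It is within about 0.3 mm of centre in both cameras.
- **Surroundings:** The tape, jar and awl look unmoved in the last picture. The gripper was clear and no force reading went above about 5 N.

Some checks disagreed:
- **Weight angle:** The final fit of the weight reads 1 to 1.5° off the mould's angle. I put that down to a coarse colour mask, since the fingers set it down within 0.1°.
- **First cap fit:** After closing, the scene-camera cap fit gave −20° instead of −22°. Its error was large, and the outline fits of cap and mould together gave −22° in both cameras.
- **Last cap fit:** The last cap-only fit from above agreed on the pose but had a large error, because the weight now covers part of the cap.

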